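# Close a slide flow chamber on its dowels and hold it shut

### The arm

A 6-joint arm with a two-finger parallel gripper is mounted at the origin on the work surface. World frame = base frame: x ahead of the robot, y to its left, z up, the work surface at z = 0. Lengths are in m, angles in degrees, forces in N, time in s.
With the tool pointing down it reaches from about 0.4 to 0.825 m from the base axis. Payload 7 kg.
Tool frame: the origin (TCP) lies midway between the tips of the shut fingers; the grasp point (between the pads) lies 19 mm behind it; z points along the fingers, y is the direction in which the jaws open and shut (so a half turn about z gives the same grasp; the last joint's range is limited). The gripper opens to 88 mm and grips with 3 to 60 N. Pads are 19 mm wide; open, the fingers measure 130 mm over their backs; the gripper's body (78 mm by 193 mm) begins 47 mm behind the grasp point.
Start: joints at [-48.581, 20.546, 0.682, 0, -70.136, -16.507], TCP at [0.284, -0.612, 0.189] pointing down, gripper open.
Joint ranges: [-176.03, 176.03], [-82.01, 121.73], [-58.28, 71.71], [-173.87, 95.51], [-174.79, -0.11], [-173.66, 173.66]. Speed limits (degrees/s): [136.94, 136.94, 172.46, 180, 180, 180].

### API

Orientations are given as [roll, pitch, yaw] about the fixed x, y, z axes, in that order (R = Rz(yaw) Ry(pitch) Rx(roll)).
In Python, from plant import r gives the robot as it stands.
- The arm moves only by the tool carry_out, never from a script. Its argument "motion" is one flat list of numbers, 7 for each row, row after row: the turn, a rotation vector about the tool's x, y, z in degrees, then the shift along the tool's x, y, z in cm, then the finger opening in cm, from 0 to 8.76. A call has 1 to 20 rows; each row shifts and turns the commanded pose from where the row before left it, along the tool's axes as they then stand; what a row does not reach is not made up. A row lasts 1/12 s, in which the tool goes at most 41.7 mm and 7.16 degrees, less where a joint would pass 70% of its speed; a pose out of reach is approached as far as the arm can. A call is refused whole if a number of a shift passes 4.17 or a number of a turn 7.16, either way. A call with a gripper value outside its range is refused whole. The fingers move at their own pace and stop on an object; "grip_force" is the grip in N (left out, the last holds). Time passes only in rows, so rows that do not move let the fingers close. It gives the time, the measured TCP pose, the force and the opening at its end, in the units of the state.
- r.get_state(): the state, without advancing time (a new reading comes with each control period).
- r.capture(name): name is "side" or "top"; returns a dict with "pixels" (400x640x3 uint8, red, green, blue), "K" (3x3 intrinsics, pixels), "R" (3x3) and "t" (3): a world point X has camera coordinates R X + t. Camera axes: x right, y down, z forward; pixel columns grow to the right and rows downward; lengths in m; the calibration is good to about 2 mm. A picture is of the moment at which its call begins. There is no depth.
- r.close_job(): hands the job in, once; it reports no verdict.
The state is a dict: "time_s": time; "joints": joint angles; "qd": joint speeds; "joint_torque": joint torques, N m; "tcp_pos": TCP position; "eef_rot": TCP orientation; "contact_force": force on the tool from outside, world axes, zero at the start; "moment": the same for the moment, N m; "gripper_width": finger opening in m.
Only numpy, scipy, OpenCV 4.12 (cv2) and the standard library are available. Lean on these libraries where they do the work, as an engineer would, in place of code of your own. Each camera call takes 0.05 s, during which the arm holds its last target. There are 200 camera calls.

### The job

Swing the hold-down arm up off the glass slide, all the way to its stop (its thumb lever goes down as the arm goes up). Then fit the loose upper half of the flow chamber over the two dowels of the lower half, large hole on the large dowel, and press it down against the springs of the slide carrier until the two halves meet all round. Finish while still pressing the chamber shut, so that the screws could now be put in, and leave the slide box, bottle, screwdriver and screw dish where they are.

Things in the scene. Friction and masses are not known exactly. Their poses are not given: they have to be found in the camera images.
- fixture: Fixed assembly fixture: aluminium plate 110 x 295 x 8 mm (x, y, z; y from -210 to +85) carrying the dark lower chamber half (70 x 124 x 20 mm, top face 28 mm over the bench) and at y = -150 mm the head of the hold-down arm (two upright cheeks, 44 mm in x, 28 mm in y, top 99 mm over the bench). Origin on the bench under the lower half's centre; z up, y towards the large dowel.
- large_dowel (a point): Foot of the large steel dowel, on its axis, in the lower half's top face (28 mm above the bench), at x = 0, y = +51 mm of the fixture. Dowel 10 mm in diameter, standing 18 mm above the face, its last 6 mm tapering to 4.4 mm diameter. Axes as the fixture's. The slide stands 5 mm proud, so the upper half first rests 5 mm above the face.
- small_dowel (a point): Foot of the small steel dowel, on its axis, in the lower half's top face, at x = 0, y = -51 mm of the fixture. Dowel 7 mm in diameter, standing 18 mm, its last 6 mm tapering to 1.4 mm. Axes as the fixture's.
- carrier (a joint): Travel (m) of the sprung slide carrier (31 x 81 mm, glass slide on top) in the middle of the lower half: 0 up, the slide 5 mm proud of the lower half's face; 4 to 5 mm with the chamber shut. Springs push up 4 N at 0 and 12 N at 0.005, more than the upper half weighs: shutting it takes about 10 N of push, and it opens again when let go.
- holddown (a joint): Angle (rad) of the hold-down arm: 0 with its rubber foot down on the slide, 1.65 swung up against its stop. Stiff pivot: it stays where it is left. Its axis is the fixture's x through point lever_pivot; pushing the thumb lever down (about 3 N at its pad) raises the arm.
- lever_pivot (a point): Point on the hold-down arm's pivot axis, between the cheeks of the head, at x = 0, y = -150, z = 85 mm of the fixture. The arm is a 9 mm steel rod 155 mm long that reaches from here towards +y over the slide. Axes as the fixture's.
- lever_pad (a point): Middle of the upper face of the thumb pad (26 mm along x, 24 mm along the lever, 6 mm thick), 65 mm from the pivot at the end of the thumb lever, on the side away from the chamber. Arm down: lever rises 50 degrees above level, pad 137 mm over the bench. Arm up: it points 45 degrees below level, pad 41 mm over the bench. x axis stays along the fixture's x.
- cover_block (a point): Centre of the beige block of the loose upper half (0.25 to 0.39 kg): aluminium plate 62 x 124 x 12 mm (x, y, z), on its middle a block 32 x 60 x 44 mm with a hose barb at its +y end, a flat plug at -y. It lies block up on a 4 mm dark pad. The point is 34 mm above the plate's underside, 22 mm above its top face; z up, y towards the large hole. Grip the block across x (32 mm).
- large_hole (a point): Centre of the large hole (11.5 mm, through the plate, chamfered) at the plate's underside, at y = +51 mm of the upper half; fits the large dowel.
- small_hole (a point): Centre of the small hole (8.5 mm, through the plate, chamfered) at the plate's underside, at y = -51 mm of the upper half; fits the small dowel only.
- cover: The same upper half of the chamber; origin at the centre of the plate's underside, axes as point cover_block.
- slide_box: Bystander: flat box of slides, 86 x 80 x 32 mm, origin under its centre. Leave alone.
- bottle: Bystander: amber bottle, 48 mm in diameter, 100 mm tall, origin under its centre. Leave alone.
- driver: Bystander: screwdriver with black handle, 160 mm, lying on the bench, handle towards the robot. Leave alone.
- dish: Bystander: white dish of screws, 72 mm in diameter, 18 mm tall, origin under its centre. Leave alone.
Mind the look-alikes: they are no part of the job. Leave any green look-alike of the cover alone.

How it is judged (in metres and radians):
On the way, in this order (a step that is already met when the one before it is completed fails the run):
1. the hold-down arm is swung up (at least 1.45 rad) (value of joint holddown above 1.45 rad), for 0.2 s.
2. the upper half sits over both dowels, each hole over its own dowel (horizontal distance between large_hole and large_dowel below 0.0025 m and horizontal distance between small_hole and small_dowel below 0.0025 m and z of cover in the frame of large_dowel below 0.008 m), for 0.2 s.
At the end, for the whole second after the job is handed in: Hold-down arm still up (over 1.4 rad); each hole within 2.5 mm of its dowel's axis; both ends of the upper half within 1.5 mm of the lower half's face, over 7 N between the halves; the robot itself presses on the upper half, which is still (value of joint holddown above 1.4 rad and horizontal distance between large_hole and large_dowel below 0.0025 m and horizontal distance between small_hole and small_dowel below 0.0025 m and z of large_hole in the frame of large_dowel below 0.0015 m and z of small_hole in the frame of small_dowel below 0.0015 m and contact force between cover and fixture above 7 N and (contact force between cover and the fingers above 4 N or contact force between cover and the arm above 4 N) and linear speed of cover below 0.01 m/s); the arm keeps its last pose, push and grip.
It fails at once if a bystander is pushed more than 30 mm (distance of any of slide_box, bottle, driver, dish from where it was at the start of the episode above 0.03 m).
It also fails if it takes over 61 s, if anything falls off the work surface, if the arm or the gripper's body presses on something with over 40 N, if the wrist force passes 120 N, or if a joint passes its speed limit or range.

## Working session

There is one attempt and no reset: what is moved stays moved. The work goes in short steps, Python scripts to look and compute and a tool call to move; the robot and the scene stay as the last step left them, time stands still between calls to the robot, and variables do not carry over. Pictures are saved under pics/ and viewed, about 8 in all and at most 12, crops included, and the job is handed in when it is done.

Besides the shell and the picture viewer there is one more tool, called after ">>>" as name(argument=value, ...), one argument or row to a line, values as JSON. carry_out: Moves the arm, as the interface text tells. Its arguments: {"type":"object","properties":{"motion":{"type":"array"},"grip_force":{"type":"number"}},"required":["motion"]}

```bash
ls; mkdir -p pics
cat > h.py <<'E'
import numpy as np, cv2
from plant import r
def cap(n,f=None):
    c=r.capture(n)
    if f: cv2.imwrite('pics/'+f,c['pixels'][:,:,::-1])
    return c
def ray(c,u,v,z):
    K,R,t=(np.array(c[k]) for k in 'KRt')
    o=-R.T@t; d=R.T@np.linalg.inv(K)@[u,v,1]
    return o+d*(z-o[2])/d[2]
def proj(c,X):
    K,R,t=(np.array(c[k]) for k in 'KRt')
    p=K@(R@np.array(X)+t); return p[:2]/p[2]
E
python3 - <<'E'
from h import *
print(r.get_state())
for n in('top','side'):
    c=cap(n,n+'0.png'); print(n,c['K'],c['R'],c['t'])
E
```

```text
pics
{'time_s': 0.0, 'joints': array([-4.85820611e+01,  2.05914977e+01,  6.34753856e-01, -2.16594617e-02,
       -7.01373428e+01, -1.65090299e+01]), 'qd': array([-0.07414598,  0.0080439 ,  0.03053697, -0.06916423, -0.0250306 ,
       -0.05264744]), 'joint_torque': array([ 2.81075936e-04, -5.82715631e+01,  2.93050700e+01,  6.99755743e+00,
        6.74096664e-03, -1.71473589e-04]), 'tcp_pos': array([ 0.28406084, -0.61170387,  0.18832465]), 'eef_rot': array([ 1.79904005e+02, -7.21710632e-03, -1.55098461e+02]), 'contact_force': array([ 0.03977703, -0.05728608,  0.58321766]), 'moment': array([ 0.01165225, -0.02596998, -0.03352416]), 'gripper_width': 0.0875878823094541}
top [[461.69151063   0.         316.82071966]
 [  0.         461.69151063 195.00208254]
 [  0.           0.           1.        ]] [[ 2.60431558e-03 -9.99996239e-01 -8.60055066e-04]
 [-9.94799946e-01 -2.50321376e-03 -1.01817495e-01]
 [ 1.01814959e-01  1.12074762e-03 -9.94802723e-01]] [0.00335428 0.54969013 1.20726751]
side [[438.52127484   0.         315.08976015]
 [  0.         438.52127484 199.36637913]
 [  0.           0.           1.        ]] [[-0.79104659 -0.61175346 -0.00172989]
 [-0.44566693  0.57821581 -0.68340871]
 [ 0.41907789 -0.53983718 -0.73003393]] [0.43048422 0.33470428 1.19687782]
```

View pics/top0.png

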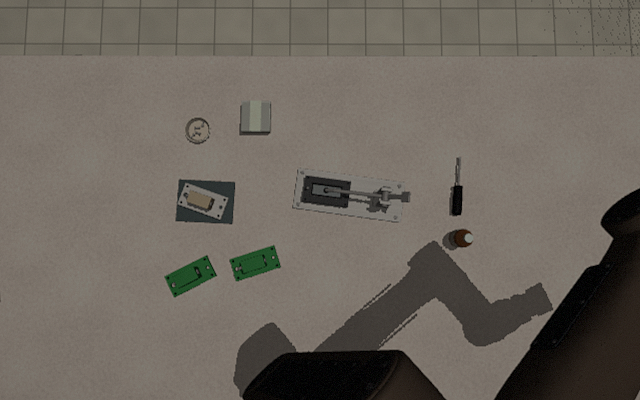

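View pics/side0.png

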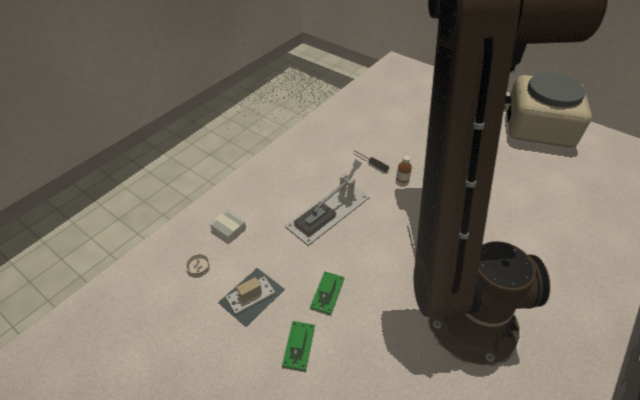

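The top view shows the cover (white plate, beige block) on the dark pad at (203,201) and the fixture at (350,195), with the hold-down head at about (380,200) and the thumb pad at about (405,197). There are three cover candidates: the beige-block one at (203,201), a green one at (190,276) and a green one at (256,263). The first fits the description (aluminium plate, beige block, dark pad). I'll confirm it with an enlarged crop.

Run:
```python
import cv2,numpy as np
t=cv2.imread('pics/top0.png'); s=cv2.imread('pics/side0.png')
g=lambda i,x,y,w,h,k:cv2.convertScaleAbs(cv2.resize(i[y:y+h,x:x+w],None,fx=k,fy=k,interpolation=cv2.INTER_CUBIC),alpha=1.5)
A=g(t,285,162,132,64,6) #792x384
B=np.hstack([g(t,172,175,66,52,4),g(s,215,262,75,52,4)]) 
B=cv2.copyMakeBorder(B,0,0,0,792-B.shape[1],cv2.BORDER_CONSTANT)
cv2.imwrite('pics/c1.png',np.vstack([A,B]))
```

```text
(no output)
```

View pics/c1.png

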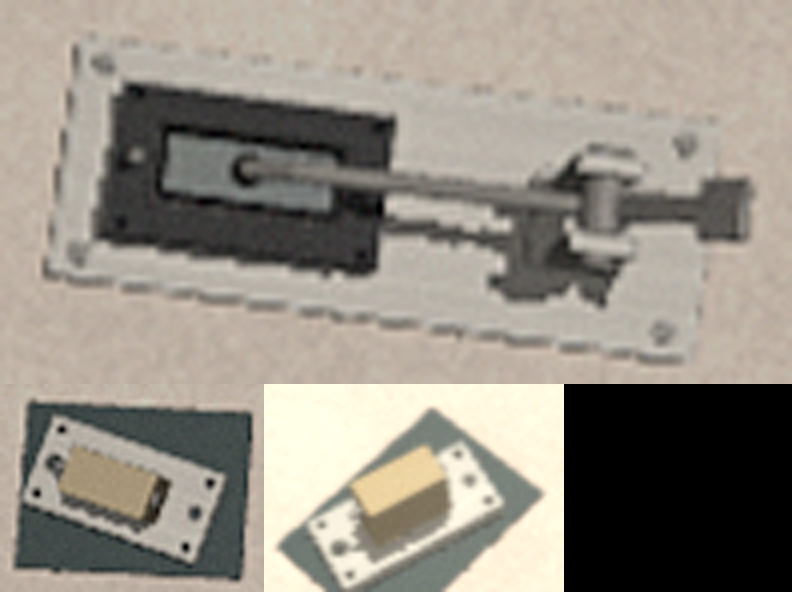

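The crop confirms the beige-block cover, pixels about (186,191) to (221,207), between its holes. The large dowel is at about (308,188). Next I'll measure both poses and check which hole is the large one.

```bash
cat >> h.py <<'E'
def fit(model,pts):
    m=np.array(model)[:,:2]; p=np.array(pts)[:,:2]; mc,pc=m.mean(0),p.mean(0)
    a,b=m-mc,p-pc; th=np.arctan2((a[:,0]*b[:,1]-a[:,1]*b[:,0]).sum(),(a*b).sum())
    Rm=np.array([[np.cos(th),-np.sin(th)],[np.sin(th),np.cos(th)]]); o=pc-Rm@mc
    return o,np.degrees(th),np.linalg.norm((a@Rm.T)-b,axis=1)
E
python3 - <<'E'
from h import *
c=cap('top'); f=lambda x,y:(285+(x+.5)/6-.5,162+(y+.5)/6-.5)
# fixture: image left=+y, image up=+x
M=[(.055,.085),(.055,-.21),(-.055,.085),(-.055,-.21)]; P=[ray(c,*f(*q),.008) for q in[(76,42),(718,120),(47,272),(690,360)]]
print('plate',fit(M,P))
M=[(.035,.062),(.035,-.062),(-.035,.062),(-.035,-.062)]; P=[ray(c,*f(*q),.028) for q in[(115,85),(393,118),(97,240),(375,272)]]
print('lower',fit(M,P)); print('dowel',ray(c,*f(138,155),.046))
px=c['pixels']; hsv=cv2.cvtColor(px,cv2.COLOR_RGB2HSV)
x0,y0=172,175; sub=px[y0:228,x0:238]; h=hsv[y0:228,x0:238]
big=cv2.resize(sub,None,fx=8,fy=8,interpolation=cv2.INTER_CUBIC); H=cv2.cvtColor(big,cv2.COLOR_RGB2HSV)
bl=((H[...,1]>75)&(H[...,2]>90)&(H[...,0]<30)).astype('u1')*255
pl=(H[...,2]>115).astype('u1')*255
for nm,m,z in(('block',bl,.060),('plate',pl,.016)):
    k=max(cv2.findContours(m,0,1)[0],key=cv2.contourArea)
    if nm=='plate': k=cv2.convexHull(k)
    b=cv2.boxPoints(cv2.minAreaRect(k)); P=np.array([ray(c,x0+(u+.5)/8-.5,y0+(v+.5)/8-.5,z) for u,v in b])
    e=[np.linalg.norm(P[i]-P[i-1]) for i in range(4)]
    L=P[1]-P[0] if e[1]>e[0] else P[2]-P[1]
    print(nm,P.mean(0),e,'ydir deg',np.degrees(np.arctan2(L[1],L[0]))-90)
# hole positions
for u,v in((186.2,190.7),(220.7,207)): print(ray(c,u,v,.016))
s=cap('side')
B=np.hstack([cv2.resize(sub,(396,318),interpolation=cv2.INTER_CUBIC),cv2.resize(s['pixels'][265:317,218:282],(391,318),interpolation=cv2.INTER_CUBIC)])
cv2.imwrite('pics/c2.png',cv2.convertScaleAbs(B,alpha=1.3)[:,:,::-1])
E
```

```text
plate (array([ 0.56100872, -0.01881095]), np.float64(-7.243739343353427), array([0.00204631, 0.00053246, 0.00246803, 0.00109608]))
lower (array([ 0.55961088, -0.01820314]), np.float64(-6.565336699514338), array([0.00064768, 0.00067468, 0.00026544, 0.00033484]))
dowel [0.56792032 0.02919051 0.046     ]
block [0.55523935 0.33234167 0.06      ] [np.float64(0.002702049759916336), np.float64(0.006020653891779659), np.float64(0.002702207338219688), np.float64(0.006019340296150437)] ydir deg -171.64632213493746
plate [0.53429819 0.3078898  0.016     ] [np.float64(0.14334620766839826), np.float64(0.17887389390274802), np.float64(0.14327681862886982), np.float64(0.17679131728653583)] ydir deg -179.85804146767552
[0.56172327 0.35815316 0.016     ]
[0.5177561  0.26375669 0.016     ]
```

View pics/c2.png

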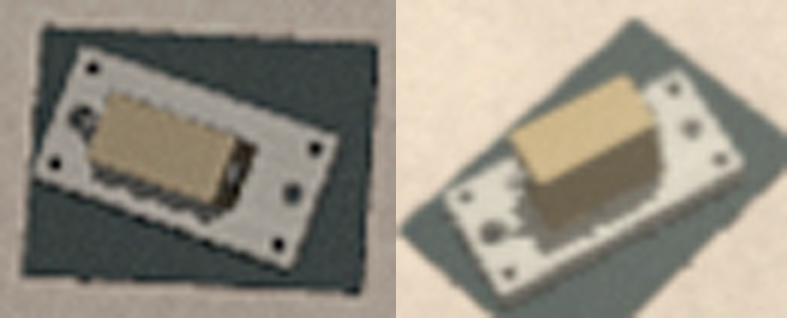

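The lower-left hole is clearly the larger one in the side crop, at (491,233) against (690,128). The barb's shadow is at that end and the flat plug is at the right end. So cover +y points to the image left, with yaw about −25°.

Run:
```python
from h import *
c=cap('top'); f=lambda x,y:(172+(x+.5)/6-.5,175+(y+.5)/6-.5)
M=[(.031,.062),(.031,-.062),(-.031,.062),(-.031,-.062)]
print('plate',fit(M,[ray(c,*f(*q),.016) for q in[(80,45),(340,135),(35,178),(297,270)]]))
M=[(.016,.03),(.016,-.03),(-.016,.03),(-.016,-.03)]
print('block',fit(M,[ray(c,*f(*q),.060) for q in[(112,92),(240,135),(88,160),(215,203)]]))
g=lambda x,y:(285+(x+.5)/6-.5,162+(y+.5)/6-.5)
print('pad',ray(c,*g(725,210),.137),'bottle',ray(c,467,237,.1),'driver',ray(c,457,212,.01),ray(c,459,158,.01))
o=np.array([.5598,-.0182]);a=np.radians(-6.9);Rm=np.array([[np.cos(a),-np.sin(a)],[np.sin(a),np.cos(a)]])
print('pad model',o+Rm@[0,-.1918],'piv',o+Rm@[0,-.15], 'end',o+Rm@[0,-.198])
```

```text
plate (array([0.53465518, 0.31224539]), np.float64(-18.51764973071374), array([0.00188548, 0.00049236, 0.00019606, 0.00220305]))
block (array([0.53476148, 0.3118765 ]), np.float64(-18.376966667709606), array([0.00053776, 0.00057854, 0.00083279, 0.00073884]))
pad [ 0.53519929 -0.21129645  0.137     ] bottle [ 0.43792419 -0.37030266  0.1       ] driver [ 0.50627823 -0.37439193  0.01      ] [ 0.65429893 -0.38405236  0.01      ]
pad model [ 0.53675775 -0.20861086] piv [ 0.54177947 -0.1671136 ] end [ 0.53601291 -0.21476595]
```

The poses are consistent. The cover centre is at (0.535, 0.312) with yaw −18.5°. The fixture is at about (0.560, −0.018) with yaw −6.9°, and the pad is at about (0.536, −0.210). I'll move above the lever pad first.

>>> carry_out(
  motion=[0,0,0,-2.85,1.85,0,0,0,0,0,-2.85,1.85,0,0,0,0,0,-2.85,1.85,0,0,0,0,0,-2.85,1.85,0,0,0,0,0,-2.85,1.85,0,0,0,0,0,-2.85,1.85,0,0,0,0,0,-2.85,1.85,0,0,0,0,0,-2.85,1.85,0,0,0,0,0,-2.85,1.85,0,0,0,0,0,-2.85,1.85,0,0,0,0,0,-2.85,1.85,0,0,0,0,0,-2.85,1.85,0,0,0,0,0,-2.85,1.85,0,0,0,0,0,-2.85,1.85,0,0],
  grip_force=20,
)

```text
time_s: 1.42
tcp_pos: [0.5377, -0.2076, 0.1894]
eef_rot: [-180.0, 0.0, -155.1]
contact_force: [-0.9, -0.7, -0.2]
gripper_width: 0.0018
```

>>> carry_out(
  motion=[0,0,-6,0,0,0,0,0,0,-6,0,0,0,0,0,0,-6,0,0,0,0,0,0,-6,0,0,0,0,0,0,-6,0,0,0,0,0,0,-6,0,0,0,0,0,0,-6,0,0,0,0,0,0,-6,0,0,0,0,0,0,-6,0,0,0,0,0,0,-4.2,0,0,0,0,0,0,0,0,0,0,0,0,0,0,0,0,0,0],
)

```text
time_s: 2.42
tcp_pos: [0.537, -0.2092, 0.1892]
eef_rot: [180.0, 0.0, -97.0]
contact_force: [-0.2, 0.3, 0.1]
gripper_width: 0.0003
```

>>> carry_out(
  motion=[0,0,0,0,0,1,0,0,0,0,0,0,1,0,0,0,0,0,0,1,0,0,0,0,0,0,1,0,0,0,0,0.32,0,0.58,0,0,0,0,0.32,0,0.58,0,0,0,0,0.32,0,0.58,0,0,0,0,0.32,0,0.58,0,0,0,0,0.2,0,0.62,0,0,0,0,0.2,0,0.62,0,0,0,0,0.2,0,0.62,0,0,0,0,0.2,0,0.62,0,0,0,0,0.05,0,0.55,0,0,0,0,0.05,0,0.55,0,0,0,0,0.05,0,0.55,0,0,0,0,0.05,0,0.55,0],
)

```text
time_s: 3.75
tcp_pos: [0.5335, -0.2427, 0.0857]
eef_rot: [-179.9, -0.9, -96.7]
contact_force: [-19.8, -54.8, 37.6]
gripper_width: 0.0006
```

Run:
```python
from h import *
s=cap('side'); t=cap('top')
A=cv2.resize(s['pixels'][110:260,260:430],(510,450),interpolation=cv2.INTER_CUBIC)
cv2.imwrite('pics/p5.png',cv2.convertScaleAbs(A,alpha=1.4)[:,:,::-1])
print(r.get_state()['contact_force'])
```

```text
[-15.12701785 -49.46408808  28.15220189]
```

View pics/p5.png

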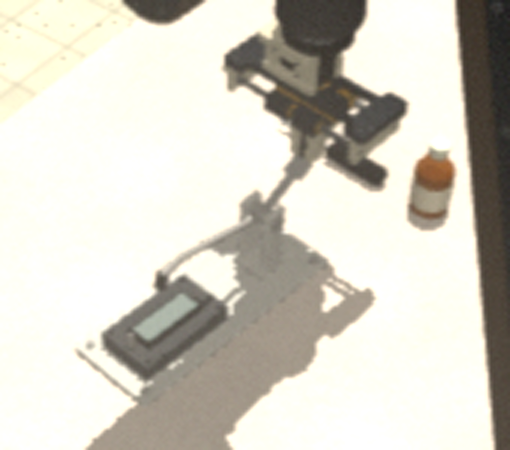

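The finger slid off the outer edge of the thumb pad and is now pressing inward on its tip. The arm is only raised about 30–40°. I'll back out and up, then measure the lever again.

>>> carry_out(
  motion=[0,0,0,1,0,0,0,0,0,0,1,0,-0.5,0,0,0,0,0.5,0,-2,0,0,0,0,0,0,-3,0,0,0,0,0,0,-3,0,0,0,0,3,0,0,0,0,0,0,3,0,0,0,0,0,0,3,0,0,0,0,0,0,0,0,0,0],
)

```text
time_s: 4.6
tcp_pos: [0.5201, -0.3494, 0.1638]
eef_rot: [180.0, -0.0, -97.0]
contact_force: [0.6, 0.7, -0.4]
gripper_width: 0.0009
```

Run:
```python
from h import *
s=cap('side'); t=cap('top')
A=cv2.resize(s['pixels'][130:250,280:400],(400,400),interpolation=cv2.INTER_CUBIC)
B=cv2.resize(t['pixels'][150:250,300:400+20],(480,400),interpolation=cv2.INTER_CUBIC)[:,:400]
cv2.imwrite('pics/p6.png',cv2.convertScaleAbs(np.hstack([A,B]),alpha=1.4)[:,:,::-1])
print(r.get_state()['contact_force'],r.get_state()['tcp_pos'])
o=np.array([.5598,-.0182]);a=np.radians(-6.9);Rm=np.array([[np.cos(a),-np.sin(a)],[np.sin(a),np.cos(a)]])
def w(u,z): return [*(o+Rm@[0,-.15-u]),z]
for al in(0,20,30,40,50,60,70):
  p=np.radians(50-al); q=np.radians(al)
  X=w(.065*np.cos(p)-.0034*np.sin(p),.085+.065*np.sin(p)+.0034*np.cos(p)); T=w(.077*np.cos(p),.085+.077*np.sin(p))
  Y=w(-.15*np.cos(q),.085+.15*np.sin(q)) 
  f=lambda P:((proj(s,P)-[280,130])*400/120).round().tolist()
  g=lambda P:((proj(t,P)-[300,150])*4+[400,0]).round().tolist()
  print(al,'pad',f(X),g(X),'tip',f(T),'rod end',f(Y),g(Y))
print('pivot',f(w(0,.085)),g(w(0,.085)))
```

```text
[0.16435671 0.11299188 0.30886806] [ 0.520225   -0.3467087   0.16350821]
0 pad [251.0, 112.0] [813.0, 183.0] tip [258.0, 101.0] rod end [116.0, 249.0] [503.0, 155.0]
20 pad [260.0, 116.0] [833.0, 189.0] tip [268.0, 108.0] rod end [122.0, 206.0] [519.0, 147.0]
30 pad [263.0, 121.0] [838.0, 192.0] tip [271.0, 115.0] rod end [131.0, 182.0] [539.0, 145.0]
40 pad [264.0, 127.0] [840.0, 194.0] tip [272.0, 122.0] rod end [142.0, 157.0] [566.0, 144.0]
50 pad [265.0, 135.0] [839.0, 196.0] tip [272.0, 132.0] rod end [157.0, 132.0] [599.0, 144.0]
60 pad [264.0, 143.0] [835.0, 197.0] tip [270.0, 142.0] rod end [174.0, 108.0] [638.0, 145.0]
70 pad [261.0, 152.0] [828.0, 199.0] tip [267.0, 153.0] rod end [192.0, 87.0] [682.0, 148.0]
pivot [222.0, 169.0] [737.0, 184.0]
```

View pics/p6.png

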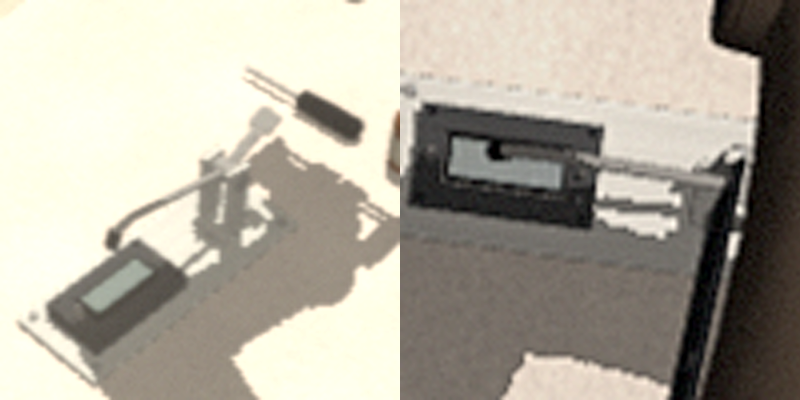

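The pad in the side crop is at (265,120), so the arm is up about 25° and the lever is about 27° above level. I'll come down again, further in on the pad.

>>> carry_out(
  motion=[0,0,0,-3.22,0,0,0,0,0,0,-3.22,0,0,0,0,0,0,-3.22,0,0,0,0,0,0,-3.22,0,0,0,0,0,0,0,0,1.3,0,0,0,0,0,0,1.3,0,0,0,0,0,0,1.3,0,0,0,0,0.14,0,0.51,0,0,0,0,0.14,0,0.51,0,0,0,0,0.14,0,0.51,0,0,0,0,0.14,0,0.51,0],
)

```text
time_s: 5.62
tcp_pos: [0.5357, -0.2238, 0.1049]
eef_rot: [-180.0, -0.0, -96.9]
contact_force: [-0.3, -0.8, 0.5]
gripper_width: 0.0005
```

>>> carry_out(
  motion=[0,0,0,0.1,0,0.5,0,0,0,0,0.1,0,0.5,0,0,0,0,0.05,0,0.5,0],
)

```text
time_s: 5.87
tcp_pos: [0.5351, -0.2265, 0.0896]
eef_rot: [-180.0, 0.0, -96.9]
contact_force: [0.2, 0.5, 0.6]
gripper_width: 0.0007
```

Run:
```python
from h import *
s=cap('side')
A=cv2.resize(s['pixels'][110:240,280:410],(520,520),interpolation=cv2.INTER_CUBIC)
cv2.imwrite('pics/p7.png',cv2.convertScaleAbs(A,alpha=1.2)[:,:,::-1])
print(r.get_state()['contact_force'],r.get_state()['tcp_pos'],(proj(s,r.get_state()['tcp_pos'])-[280,110])*4)
```

```text
[-0.88384666 -0.31051172 -0.90900527] [ 0.53438031 -0.22633583  0.08846443] [313.66807714 245.01385511]
```

View pics/p7.png

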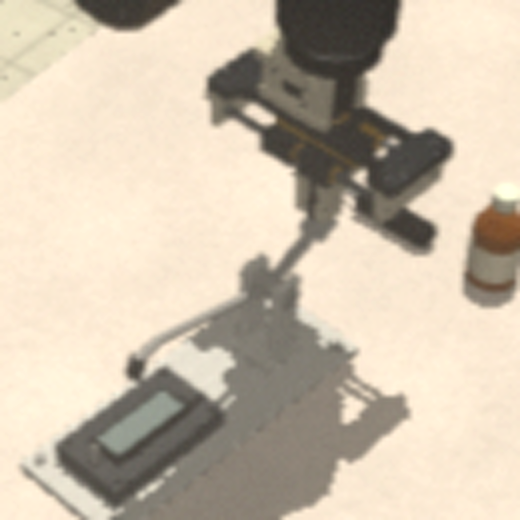

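Run:
```python
from h import *
s=cap('side'); t=cap('top')
o=np.array([.5598,-.0182]);a=np.radians(-6.9);Rm=np.array([[np.cos(a),-np.sin(a)],[np.sin(a),np.cos(a)]])
def w(u,z,x=0): return [*(o+Rm@[x,-.15-u]),z]
x0,y0,k=310,130,9
A=cv2.convertScaleAbs(cv2.resize(s['pixels'][y0:y0+66,x0:x0+60],None,fx=k,fy=k,interpolation=cv2.INTER_CUBIC),alpha=1.3)
def dot(P,col): 
    p=(proj(s,P)-[x0,y0]+.5)*k; cv2.circle(A,tuple(int(v) for v in p),3,col,-1)
for al in range(0,70,10):
  p=np.radians(50-al); q=np.radians(al)
  dot(w(.065*np.cos(p),.085+.065*np.sin(p)),(255,0,0)); dot(w(-.1*np.cos(q),.085+.1*np.sin(q)),(0,0,255))
dot(w(0,.085),(0,255,0)); dot(r.get_state()['tcp_pos'],(255,0,255))
dot(w(0,.099,.022),(0,255,0));dot(w(0,.099,-.022),(0,255,0))
cv2.imwrite('pics/p8.png',A[:,:,::-1]); print(A.shape,proj(t,w(0.06,.09)),r.get_state()['contact_force'])
```

```text
(594, 540, 3) [407.96355197 198.66695132] [ 0.11989933 -0.25540369 -0.5474288 ]
```

View pics/p8.png

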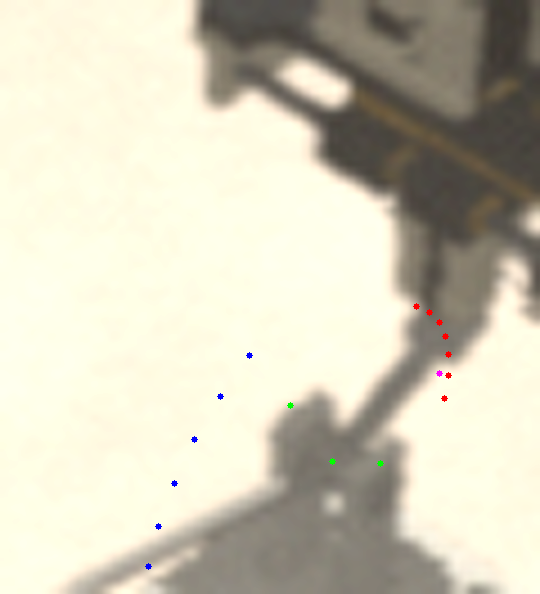

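>>> carry_out(
  motion=[0,0,0,0,0,0.4,0,0,0,0,0,0,0.4,0],
)

```text
time_s: 6.18
tcp_pos: [0.5358, -0.2266, 0.0825]
eef_rot: [-179.9, -0.0, -96.9]
contact_force: [-0.3, -0.7, 5.3]
gripper_width: 0.0007
```

>>> carry_out(
  motion=[0,0,0,0,0,0.4,0,0,0,0,0,0,0.4,0],
)

```text
time_s: 6.35
tcp_pos: [0.5355, -0.2264, 0.074]
eef_rot: [-179.9, -0.0, -96.9]
contact_force: [0.9, -0.7, 3.3]
gripper_width: 0.0005
```

Run:
```python
from h import *
s=cap('side')
o=np.array([.5598,-.0182])
x0,y0,k=300,120,7
A=cv2.convertScaleAbs(cv2.resize(s['pixels'][y0:y0+85,x0:x0+85],None,fx=k,fy=k,interpolation=cv2.INTER_CUBIC),alpha=1.1)
cv2.imwrite('pics/p9.png',A[:,:,::-1]); print(r.get_state()['contact_force'],r.get_state()['tcp_pos'],(proj(s,r.get_state()['tcp_pos'])-[x0,y0]+.5)*k)
```

```text
[ 1.34167028 -0.27056694  2.29159405] [ 0.53502056 -0.22614677  0.07300628] [408.86135538 385.18998802]
```

View pics/p9.png

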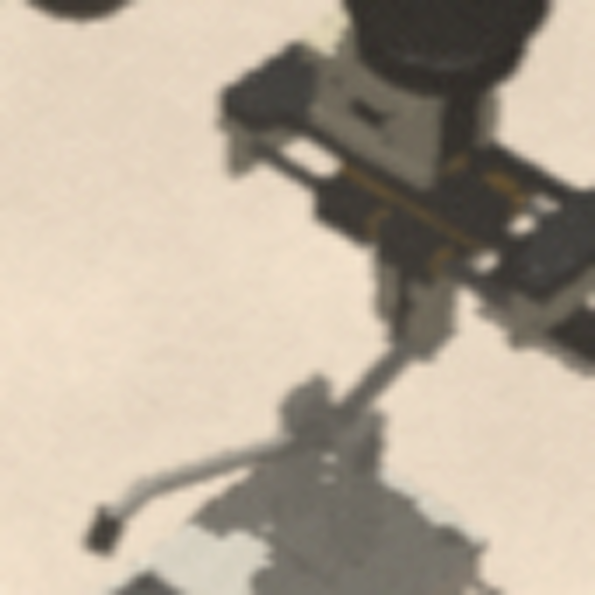

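Run:
```python
from h import *
s=cap('side'); t=cap('top')
o=np.array([.5598,-.0182]);a=np.radians(-6.9);Rm=np.array([[np.cos(a),-np.sin(a)],[np.sin(a),np.cos(a)]])
for al in range(0,100,10):
  q=np.radians(al); v=.15*np.cos(q)+.045*np.sin(q); z=.085+.15*np.sin(q)-.045*np.cos(q)
  P=[*(o+Rm@[0,-.15+v]),z]; print(al,proj(s,P).round(1),proj(t,P).round(1))
i=cv2.imread('pics/side0.png')
for nm,im in(('side0',i[:,:,::-1]),('now',s['pixels'])):
  m=(im[170:225,300:335].max(2)<60).astype('u1'); ys,xs=np.nonzero(m); print(nm,len(xs),xs.mean()+300 if len(xs) else 0,ys.mean()+170)
im=s['pixels'][180:205,306:322].max(2); print(im)
```

```text
0 [314.7 214.1] [325.5 190.8]
10 [313.4 209.5] [323.6 189.4]
20 [313.2 203.8] [323.4 188.1]
30 [314.1 197.2] [325.1 187. ]
40 [316.  189.9] [328.8 186.2]
50 [319.  182.1] [334.5 185.6]
60 [323.  174.2] [342.1 185.4]
70 [327.8 166.5] [351.3 185.5]
80 [333.2 159.2] [362.1 186. ]
90 [339.  152.7] [373.8 186.8]
side0 12 317.3333333333333 217.41666666666666
now 0 0 nan
[[212 212 212 211 210 211 209 207 208 211 209 210 209 206 207 209]
 [213 212 212 210 211 213 212 211 211 208 209 208 209 208 210 209]
 [213 212 212 209 211 209 212 213 212 208 209 208 210 209 210 208]
 [215 214 213 212 212 212 210 211 210 210 209 210 209 210 211 213]
 [212 212 211 212 209 211 212 211 213 210 211 212 210 209 211 213]
 [216 211 212 211 213 211 212 213 212 211 211 211 214 213 212 213]
 [214 214 214 213 214 215 215 212 211 212 212 213 212 216 213 210]
 [213 213 212 209 213 213 212 214 211 214 214 213 211 208 203 192]
 [215 213 212 211 210 212 212 212 212 213 213 211 207 192 172 161]
 [214 214 211 213 213 214 213 213 212 210 207 203 193 172 153 139]
 [211 212 210 210 213 213 215 215 213 208 192 176 165 148 135 1
[... 326 characters left out ...]
217 214 215]
 [213 215 214 215 211 191 142  78  65  68  99 167 213 217 216 214]
 [212 213 217 216 212 190 139  96  75  79 131 190 213 216 214 213]
 [211 214 214 215 215 210 193 160 128 128 169 208 214 214 213 207]
 [213 212 213 214 216 214 212 206 204 205 209 212 212 210 210 203]
 [211 212 212 214 213 215 214 212 212 213 214 212 199 195 199 189]
 [213 213 214 215 216 216 216 213 213 212 212 209 199 186 168 152]
 [214 214 211 213 215 213 213 215 213 213 209 200 173 130 103  97]
 [216 214 214 215 216 214 211 213 207 200 193 169 127  93  78  81]
 [215 214 213 214 214 211 209 209 199 179 148 114  94  90  87  88]]<stdin>:9: RuntimeWarning: Mean of empty slice.
  ret = ret.dtype.type(ret / rcount)
```

The push now moves the arm, with 3–5 N and the foot rising to about 33°. But the fingertips look lower than the pad should be, so they're probably hanging past its outer edge. I'll lift, re-approach closer to the pivot, and use the force to find contact.

>>> carry_out(
  motion=[0,0,0,0,0,-3,0,0,0,0,0,0,-3,0,0,0,0,0,0,-1,0,0,0,0,-1.6,0,0,0,0,0,0,0,0,0,0],
)

```text
time_s: 6.92
tcp_pos: [0.5374, -0.209, 0.1447]
eef_rot: [-179.9, 0.1, -96.9]
contact_force: [-0.2, 0.8, -1.5]
gripper_width: 0.0005
```

>>> carry_out(
  motion=[0,0,0,0,0,1,0,0,0,0,0,0,0.8,0],
)

```text
time_s: 7.08
tcp_pos: [0.5365, -0.2101, 0.1246]
eef_rot: [180.0, 0.0, -96.9]
contact_force: [0.1, -1.0, -0.3]
gripper_width: 0.0003
```

>>> carry_out(
  motion=[0,0,0,0,0,0.4,0,0,0,0,0,0,0.4,0],
)

```text
time_s: 7.25
tcp_pos: [0.5359, -0.2105, 0.1161]
eef_rot: [179.8, -0.0, -96.9]
contact_force: [-0.6, -0.7, 0.7]
gripper_width: 0.0007
```

>>> carry_out(
  motion=[0,0,0,0,0,0.4,0,0,0,0,0,0,0.4,0],
)

```text
time_s: 7.42
tcp_pos: [0.5368, -0.2106, 0.109]
eef_rot: [180.0, -0.0, -96.9]
contact_force: [0.2, 0.0, -0.3]
gripper_width: 0.0006
```

>>> carry_out(
  motion=[0,0,0,0,0,0.4,0,0,0,0,0,0,0.4,0],
)

```text
time_s: 7.58
tcp_pos: [0.537, -0.2104, 0.1014]
eef_rot: [180.0, -0.0, -96.9]
contact_force: [0.8, -0.2, 0.2]
gripper_width: 0.0002
```

>>> carry_out(
  motion=[0,0,0,0,0,0.4,0,0,0,0,0,0,0.4,0],
)

```text
time_s: 7.75
tcp_pos: [0.537, -0.2103, 0.0935]
eef_rot: [-180.0, 0.0, -96.9]
contact_force: [0.6, -0.6, 0.2]
gripper_width: 0.0009
```

>>> carry_out(
  motion=[0,0,0,0,0,0.4,0,0,0,0,0,0,0.4,0],
)

```text
time_s: 7.92
tcp_pos: [0.537, -0.2103, 0.0855]
eef_rot: [-180.0, -0.0, -96.9]
contact_force: [0.1, 0.8, 0.7]
gripper_width: 0.0007
```

Run:
```python
from h import *
s=cap('side')
print(r.get_state()['contact_force'],r.get_state()['tcp_pos'])
im=s['pixels'].max(2)[150:200,300:345]; m=(im<95).astype('u1')
n,l,st,ce=cv2.connectedComponentsWithStats(m)
for i in range(1,n): print(st[i],ce[i]+[300,150])
```

```text
[-0.50001514 -0.36054546 -1.28170376] [ 0.53646156 -0.21016562  0.08467433]
[43  0  2  2  3] [343.66666667 150.33333333]
[40 29  5  5 14] [342.64285714 181.57142857]
[13 43  4  5 14] [314.5 195. ]
```

Run:
```python
from h import *
s=cap('side'); t=cap('top')
p=proj(s,r.get_state()['tcp_pos']); q=proj(t,r.get_state()['tcp_pos']); print(p,q)
def cr(c,x0,y0,w,h,k,pts):
    A=cv2.convertScaleAbs(cv2.resize(c['pixels'][y0:y0+h,x0:x0+w],None,fx=k,fy=k,interpolation=cv2.INTER_CUBIC),alpha=1.5)
    for P in pts: cv2.circle(A,tuple(int(v) for v in (proj(c,P)-[x0,y0]+.5)*k),2,(255,0,255),-1)
    return A
T=r.get_state()['tcp_pos']
A=cr(s,318,130,50,75,8,[T]); B=cr(t,345,150,80,120,5,[T])
cv2.imwrite('pics/p10.png',np.hstack([A,B])[:,:,::-1])
```

```text
[355.10707893 174.20391974] [401.16570309 197.98031403]
```

View pics/p10.png

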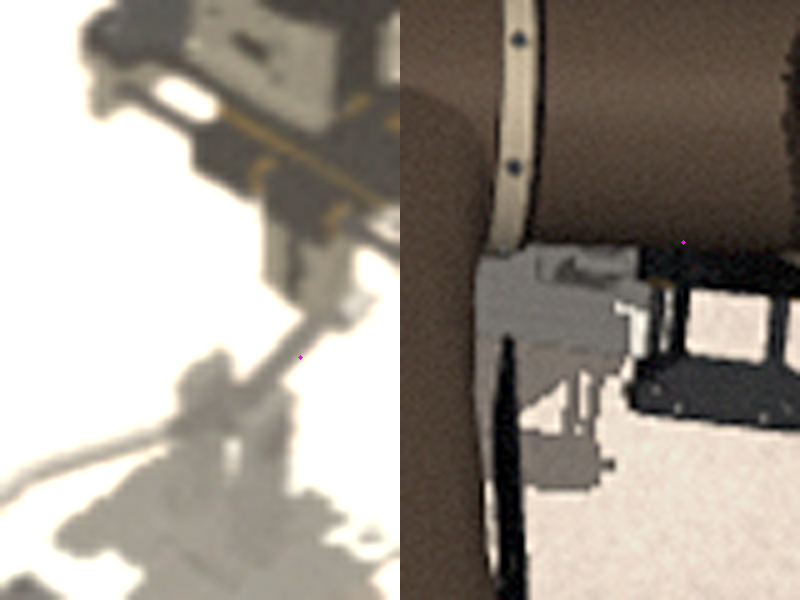

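The finger is above the lever and inward of the pad. In the side crop the fingertips are at (318,315), the lever runs (245,385) to (350,300), and the projected TCP is at (300,357). All the contacts so far fit real fingertips about 25–30 mm higher than the reported TCP. I'll continue the push with that offset and watch the force.

>>> carry_out(
  motion=[0,0,0,0.25,0,0.5,0,0,0,0,0.25,0,0.5,0],
)

```text
time_s: 8.23
tcp_pos: [0.5368, -0.2154, 0.0759]
eef_rot: [-179.9, 0.0, -96.9]
contact_force: [0.2, 0.1, -0.1]
gripper_width: 0.0004
```

>>> carry_out(
  motion=[0,0,0,0.17,0,0.5,0,0,0,0,0.17,0,0.5,0,0,0,0,0.17,0,0.5,0],
)

```text
time_s: 8.48
tcp_pos: [0.5358, -0.2204, 0.0605]
eef_rot: [-180.0, 0.0, -96.9]
contact_force: [-1.2, 2.3, 3.3]
gripper_width: 0.0006
```

>>> carry_out(
  motion=[0,0,0,0.13,0,0.47,0,0,0,0,0.13,0,0.47,0,0,0,0,0.13,0,0.47,0],
)

```text
time_s: 8.73
tcp_pos: [0.5355, -0.2243, 0.0465]
eef_rot: [-180.0, 0.0, -96.9]
contact_force: [0.3, 2.3, 4.2]
gripper_width: 0.0002
```

```bash
cat > foot.py <<'E'
from h import *
s=cap('side')
S=r.get_state(); print(S['contact_force'].round(1),S['tcp_pos'].round(4),S['time_s'])
im=s['pixels'].max(2)[110:200,300:352]; m=(im<95).astype('u1')
n,l,st,ce=cv2.connectedComponentsWithStats(m)
for i in range(1,n):
    if st[i][4]>7: print(st[i],ce[i]+[300,110])
E
python3 foot.py
```

```text
[ 1.4 -0.8  1.6] [ 0.5352 -0.2244  0.0456] 8.7833
[  0   0  52  29 736] [321.23097826 118.55570652]
[ 31  24  21  27 222] [341.97297297 145.77927928]
[48 31  4  4 11] [349.81818182 142.36363636]
[20 65  5  5 15] [321.6 177.2]
[40 68 12  7 38] [344.94736842 179.94736842]
```

>>> carry_out(
  motion=[0,-4,0,-0.27,0,0.5,0,0,-4,0,-0.27,0,0.5,0],
)

```text
time_s: 8.95
tcp_pos: [0.5364, -0.2175, 0.0373]
eef_rot: [-179.9, 8.1, -96.7]
contact_force: [-2.6, 0.0, 4.8]
gripper_width: 0.0006
```

>>> carry_out(
  motion=[0,-2.7,0,-0.1,0,0.48,0,0,-2.7,0,-0.1,0,0.48,0,0,-2.7,0,-0.1,0,0.48,0],
)

```text
time_s: 9.2
tcp_pos: [0.5373, -0.2131, 0.0237]
eef_rot: [-179.9, 16.2, -96.9]
contact_force: [-0.2, 0.7, 3.5]
gripper_width: 0.0002
```

```bash
python3 foot.py
```

```text
[ 2.4 -1.9  1.1] [ 0.5365 -0.2137  0.0221] 9.25
[ 37  26  15  16 144] [344.51388889 142.77083333]
[45 42  7  8 24] [349.29166667 155.58333333]
[31 47 12 12 34] [336.08823529 160.17647059]
[41 60 10 15 52] [345.03846154 179.30769231]
[49 73  3  6 11] [350.45454545 185.45454545]
```

>>> carry_out(
  motion=[0,-1.3,0,0,0,0.5,0,0,-1.3,0,0,0,0.5,0],
)

```text
time_s: 9.42
tcp_pos: [0.5372, -0.2107, 0.0139]
eef_rot: [-180.0, 18.7, -96.9]
contact_force: [0.4, 0.3, 3.5]
gripper_width: 0.0003
```

>>> carry_out(
  motion=[0,-1.3,0,0,0,0.4,0,0,0,0,0,0,0,0],
)

```text
time_s: 9.58
tcp_pos: [0.5366, -0.2095, 0.0089]
eef_rot: [179.9, 20.0, -97.0]
contact_force: [1.1, -0.3, 0.4]
gripper_width: 0.0006
```

```bash
python3 foot.py
```

```text
[-0.  -0.3 -0. ] [ 0.5366 -0.2094  0.0092] 9.6333
[ 38  30  14  23 179] [345.40782123 148.75977654]
[ 41  64  11  26 119] [346.71428571 185.23529412]
```

>>> carry_out(
  motion=[0,0,0,-0.1,0,0.4,0,0,0,0,0,0,0,0],
)

```text
time_s: 9.8
tcp_pos: [0.5371, -0.2081, 0.0076]
eef_rot: [-180.0, 19.8, -96.8]
contact_force: [-3.8, -6.8, 7.9]
gripper_width: 0.0005
```

>>> carry_out(
  motion=[0,0,0,-0.1,0,0.4,0,0,0,0,0,0,0,0],
)

```text
time_s: 9.97
tcp_pos: [0.5374, -0.2079, 0.0069]
eef_rot: [-179.9, 19.6, -96.6]
contact_force: [-11.2, -13.7, 27.1]
gripper_width: 0.0002
```

Force rose to about 30 N, so this is the stop (or the plate). I'll back off and check the arm's angle in the images.

>>> carry_out(
  motion=[0,0,0,0.3,0,-0.8,0,0,0,0,0.3,0,-2,0,0,0,0,0,0,-3,0,0,0,0,0,0,-4,0,0,0,0,0,0,-4,0,0,5,0,0,0,-4,0,0,5,0,0,0,-4,0,0,5,0,0,0,-3,0,0,5,0,0,0,0,0,0,0,0,0,0,0,0],
)

```text
time_s: 10.8
tcp_pos: [0.529, -0.2839, 0.2397]
eef_rot: [-179.7, -0.4, -96.7]
contact_force: [-0.2, 0.6, -0.9]
gripper_width: 0.0004
```

Run:
```python
from h import *
s=cap('side'); t=cap('top'); S=r.get_state(); print(S['tcp_pos'],S['contact_force'],S['time_s'],S['eef_rot'])
cv2.imwrite('pics/p11.png',cv2.convertScaleAbs(np.hstack([cv2.resize(s['pixels'][80:250,270:440],(400,400),interpolation=cv2.INTER_CUBIC),cv2.resize(t['pixels'][130:260,290:420],(400,400),interpolation=cv2.INTER_CUBIC)]),alpha=1.3)[:,:,::-1])
print((proj(s,S['tcp_pos'])-[270,80])*400/170)
```

```text
[ 0.52786041 -0.2837416   0.23704638] [ 0.24684453  0.64922166 -0.46883175] 10.9 [-1.79953089e+02  2.69212319e-03 -9.67096094e+01]
[243.42034247 113.63554756]
```

View pics/p11.png

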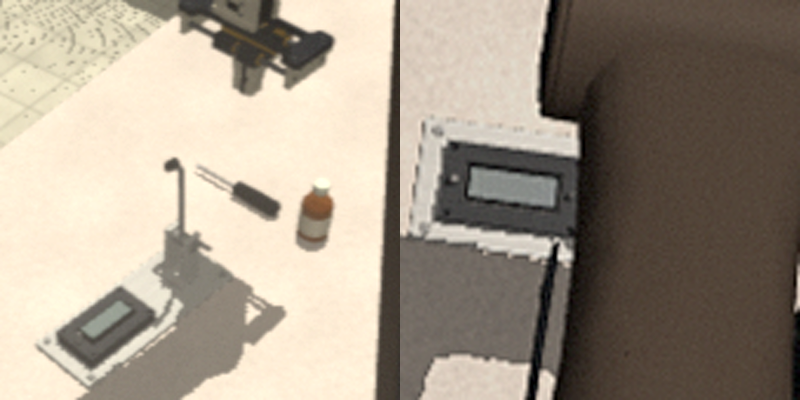

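The hold-down arm is vertical, with its foot at (172,165) in the side crop, so it is against its stop. The fingertips show at (245,93) against the projected TCP at (243,114), so they really are about 36 mm short of the reported TCP. I'll go over to the cover and pass high over the raised arm.

>>> carry_out(
  motion=[0,0,0,0,0,-4,5.5,0,0,0,0,0,-4,5.5,0,0,0,-3.7,0.4,0,5.5,0,0,0,-3.7,0.4,0,5.5,0,0,0,-3.7,0.4,0,5.5,0,0,0,-3.7,0.4,0,5.5,0,0,0,-3.7,0.4,0,5.5,0,0,0,-3.7,0.4,0,5.5,0,0,0,-3.7,0.4,0,5.5,0,0,0,-3.7,0.4,0,5.5,0,0,0,-3.7,0.4,0,5.5,0,0,0,-3.7,0.4,0,5.5,0,0,0,-3.7,0.4,0,5.5,0,0,0,-3.7,0.4,0,5.5,0,0,0,-3.7,0.4,0,5.5,0,0,0,-3.7,0.4,0,5.5,0,0,0,-3.7,0.4,0,5.5,0,0,0,-3.7,0.4,0,5.5],
)

```text
time_s: 12.4
tcp_pos: [0.5351, 0.3113, 0.3158]
eef_rot: [179.9, -0.0, -96.9]
contact_force: [0.7, -0.2, 0.4]
gripper_width: 0.0552
```

>>> carry_out(
  motion=[0,0,5.9,0,0,4,5.5,0,0,5.9,0,0,4,5.5,0,0,0,0,0,4,5.5,0,0,0,0,0,4,5.5,0,0,0,0,0,4,5.5,0,0,0,0,0,0,5.5,0,0,0,0,0,0,5.5],
)

```text
time_s: 12.98
tcp_pos: [0.5347, 0.3082, 0.1147]
eef_rot: [179.9, -0.3, -108.7]
contact_force: [0.8, 0.1, 1.6]
gripper_width: 0.055
```

Run:
```python
from h import *
s=cap('side',"s12.png"); t=cap('top','t12.png'); S=r.get_state(); print(S['tcp_pos'],S['eef_rot'],S['gripper_width'],S['time_s'])
a,b=proj(s,S['tcp_pos']),proj(t,S['tcp_pos']); print(a,b)
# fixture corners re-measured from top: dark lower half
m=((t['pixels'].max(2)<75)&(t['pixels'].min(2)>20)).astype('u1')[165:225,295:362]
n,l,st,ce=cv2.connectedComponentsWithStats(m)
for i in range(1,n):
    if st[i][4]>50: print(st[i],ce[i]+[295,165])
```

```text
[0.53693195 0.31045193 0.11891105] [-1.79901234e+02  1.11299577e-01 -1.08687190e+02] 0.05498872880201183 13.0833
[245.83493195 272.1050367 ] [193.40579765 196.07798523]
[  6  11  61  35 997] [326.73821464 192.70712136]
```

>>> carry_out(
  motion=[0,0,0,0,0,2.5,5.5,0,0,0,0,0,2.5,5.5,0,0,0,0,0,2.5,5.5,0,0,0,0,0,2,5.5,0,0,0,0,0,0,5.5],
)

```text
time_s: 13.5
tcp_pos: [0.5349, 0.3094, 0.0206]
eef_rot: [179.9, -0.1, -108.7]
contact_force: [-0.6, -0.5, -0.8]
gripper_width: 0.0551
```

>>> carry_out(
  motion=[0,0,0,0,0,1,5.5,0,0,0,0,0,1,5.5,0,0,0,0,0,0,5.5],
)

```text
time_s: 13.75
tcp_pos: [0.5354, 0.3099, 0.0015]
eef_rot: [180.0, 0.0, -108.7]
contact_force: [-0.3, 0.1, -0.8]
gripper_width: 0.055
```

>>> carry_out(
  motion=[0,0,0,0,0,0.5,5.5,0,0,0,0,0,0.3,5.5,0,0,0,0,0,0,5.5],
)

```text
time_s: 14.0
tcp_pos: [0.5352, 0.3097, -0.0066]
eef_rot: [180.0, -0.0, -108.7]
contact_force: [-0.6, -0.6, -0.3]
gripper_width: 0.0553
```

>>> carry_out(
  motion=[0,0,0,0,0,0.4,5.5,0,0,0,0,0,0,5.5],
)

```text
time_s: 14.17
tcp_pos: [0.5352, 0.3096, -0.0108]
eef_rot: [180.0, -0.0, -108.7]
contact_force: [0.1, 0.1, 0.2]
gripper_width: 0.055
```

>>> carry_out(
  motion=[0,0,0,0,0,0.4,5.5,0,0,0,0,0,0,5.5],
)

```text
time_s: 14.33
tcp_pos: [0.535, 0.3095, -0.015]
eef_rot: [180.0, -0.0, -108.7]
contact_force: [1.1, -0.0, 0.9]
gripper_width: 0.055
```

>>> carry_out(
  motion=[0,0,0,0,0,0.3,5.5,0,0,0,0,0,0,5.5],
)

```text
time_s: 14.5
tcp_pos: [0.535, 0.3095, -0.018]
eef_rot: [180.0, -0.0, -108.7]
contact_force: [0.1, -0.2, 0.2]
gripper_width: 0.0549
```

>>> carry_out(
  motion=[0,0,0,0,0,0,2.5,0,0,0,0,0,0,2.5,0,0,0,0,0,0,2.5,0,0,0,0,0,0,2.5,0,0,0,0,0,0,2.5,0,0,0,0,0,0,2.5,0,0,0,0,0,0,2.5],
  grip_force=40,
)

```text
time_s: 15.08
tcp_pos: [0.5352, 0.3097, -0.0173]
eef_rot: [180.0, 0.0, -108.7]
contact_force: [-1.8, 0.8, 0.9]
gripper_width: 0.0317
```

>>> carry_out(
  motion=[0,0,0,0,0,-0.5,2.5,0,0,0,0,0,-1,2.5,0,0,0,0,0,-2,2.5,0,0,0,0,0,-3,2.5,0,0,0,0,0,-3,2.5,0,0,0,0,0,-3,2.5,0,0,0,0,0,0,2.5],
)

```text
time_s: 15.67
tcp_pos: [0.5386, 0.312, 0.1153]
eef_rot: [-179.7, 0.5, -108.6]
contact_force: [1.4, 0.8, -1.6]
gripper_width: 0.0319
```

Gripped (31.8 mm) and lifted. With the hold-down arm out of the way, I'll re-measure the fixture from the top numerically.

Run:
```python
from h import *
t=cap('top','t13.png'); s=cap('side','s13.png'); px=t['pixels']; print(r.get_state()['tcp_pos'],r.get_state()['eef_rot'])
x0,y0,k=288,160,8
big=cv2.resize(px[y0:232,x0:372],None,fx=k,fy=k,interpolation=cv2.INTER_CUBIC)
V=big.max(2).astype(int)
U=lambda p:((p[0]+.5)/k-.5+x0,(p[1]+.5)/k-.5+y0)
dark=(V<95).astype('u1')
dark=cv2.morphologyEx(dark,cv2.MORPH_OPEN,np.ones((25,25)))
cs=sorted(cv2.findContours(dark,0,1)[0],key=cv2.contourArea)[-2:]
for c in cs:
    rc=cv2.minAreaRect(c); print('dark',[round(v,1) for v in U(rc[0])],np.array(rc[1])/k,rc[2],ray(t,*U(rc[0]),.028)[:2],cv2.contourArea(c)/64)
b=max(cs,key=cv2.contourArea); fill=np.zeros_like(dark); cv2.drawContours(fill,[cv2.convexHull(b)],-1,1,-1)
fill=cv2.erode(fill,np.ones((9,9)))
m=((V>95)&(fill>0)).astype('u1')
n,l,st,ce=cv2.connectedComponentsWithStats(m)
for i in range(1,n):
    if st[i][4]>60:
        c=cv2.findContours((l==i).astype('u1'),0,1)[0][0]; rc=cv2.minAreaRect(c)
        print(st[i],[round(v,1) for v in U(ce[i])],'rect',rc[2],np.array(rc[1])/k,'z33',ray(t,*U(rc[0]),.033)[:2],'z43',ray(t,*U(ce[i]),.043)[:2])
```

```text
[0.53590825 0.31034663 0.10976226] [-179.92103306    0.19710334 -108.69735054]
dark [369.3, 206.6] [10.125  4.25 ] 90.0 [ 0.51885887 -0.13540075] 32.78125
dark [326.3, 192.8] [50.82640076 30.41027641] 7.9893269538879395 [ 0.55571861 -0.0205259 ] 1311.4609375
[118 178   6  36 102] [np.float64(302.7), np.float64(184.4)] rect 8.13010311126709 [0.53033012 4.41941738] z33 [0.57854447 0.04219508] z43 [0.57633966 0.04215298]
[481 252  16 123 961] [np.float64(348.8), np.float64(200.5)] rect 2.0454084873199463 [ 1.56596577 15.25366688] z33 [ 0.53959018 -0.08008944] z43 [ 0.53378834 -0.07970051]
[407 268   5  23  78] [np.float64(338.7), np.float64(194.7)] rect 0.0 [0.5  2.75] z33 [ 0.55083315 -0.05351729] z43 [ 0.54911072 -0.05313988]
[156 346  34   7 103] [np.float64(309.4), np.float64(203.1)] rect 11.309932708740234 [4.19198227 0.56383377] z33 [0.52787672 0.02504536] z43 [0.52667862 0.02413713]
[201 353  29   8 103] [np.float64(314.6), np.float64(204.1)] rect 10.885526657104492 [3.5550518  0.64680231] z33 [0.52522109 0.01088169] z43 [0.5241273  0.01049509]
[ 237  361  211   43 2202] [np.float64(333.1), np.float64(207.1)] rect 11.070201873779297 [26.74561691  2.62682486] z33 [ 0.5196198  -0.03185095] z43 [ 0.51613244 -0.03819677]
```

Run:
```python
from h import *
t=cap('top'); x0,y0,k=288,160,8
for f in('top0.png','t13.png','t12.png'):
    big=cv2.resize(cv2.imread('pics/'+f)[y0:232,x0:372],None,fx=k,fy=k,interpolation=cv2.INTER_CUBIC).astype(int)
    U=lambda p:((p[0]+.5)/k-.5+x0,(p[1]+.5)/k-.5+y0)
    bl=cv2.GaussianBlur((big[...,0]-big[...,2]).astype('f4'),(0,0),5)
    m=((bl>3)&(big.max(2)>70)).astype('u1')
    m=cv2.morphologyEx(m,cv2.MORPH_OPEN,np.ones((15,15)))
    for c in cv2.findContours(m,0,1)[0]:
        if cv2.contourArea(c)>3000:
            rc=cv2.minAreaRect(c); M=cv2.moments(c); print(f,'slide',[round(v,1) for v in U(rc[0])],np.array(rc[1])/k,rc[2],ray(t,*U(rc[0]),.033)[:2],ray(t,*U((M['m10']/M['m00'],M['m01']/M['m00'])),.033)[:2])
    if f=='t13.png':
        g=big.max(2)[4::8,4::8]; print(g[18:40,8:62:1].tolist().__str__().replace('], [','\n'))
```

```text
[[83, 113, 134, 130, 129, 131, 133, 83, 51, 42, 42, 30, 32, 42, 40, 42, 41, 40, 41, 39, 36, 37, 35, 33, 32, 30, 27, 41, 43, 60, 79, 84, 83, 96, 104, 107, 113, 115, 125, 126, 137, 141, 139, 141, 139, 137, 138, 135, 136, 135, 138, 134, 135, 132
88, 114, 128, 126, 128, 129, 135, 86, 52, 42, 40, 39, 41, 41, 43, 43, 44, 41, 42, 41, 40, 38, 41, 44, 42, 41, 40, 38, 41, 36, 33, 33, 35, 29, 42, 45, 58, 64, 80, 82, 99, 102, 106, 108, 113, 125, 127, 140, 142, 137, 140, 137, 137, 137
102, 119, 131, 128, 126, 130, 137, 87, 52, 40, 37, 45, 43, 44, 45, 42, 42, 44, 45, 43, 44, 43, 42, 42, 42, 42, 39, 40, 44, 43, 40, 41, 41, 41, 39, 39, 36, 36, 33, 30, 31, 26, 42, 46, 58, 80, 83, 96, 101, 106, 105, 112, 125, 125
109, 122, 130, 129, 132, 132, 135, 91, 48, 40, 41, 41, 43, 41, 42, 42, 44, 44, 44, 43, 43, 41, 39, 43, 43, 42, 45, 41, 43, 41, 43, 42, 44, 39, 42, 41, 42, 41, 43, 42, 42, 43, 41, 41, 36, 37, 34, 30, 32, 44, 44, 56, 80, 82
125, 124, 127, 129, 130, 131, 136, 92, 48, 38, 41, 40, 44, 45, 43, 36, 28, 29, 30, 34, 34, 36, 44, 41, 45, 45, 42, 41, 44, 39, 40, 43, 43, 39, 41, 44, 43, 42, 46, 45, 42, 42
[... 3093 characters left out ...]
9, 28, 47, 46, 45, 44, 45, 41, 36, 128
129, 129, 131, 133, 84, 59, 49, 42, 39, 38, 42, 42, 42, 46, 45, 42, 42, 43, 39, 41, 40, 38, 45, 44, 47, 52, 46, 45, 45, 42, 40, 36, 34, 36, 24, 30, 23, 17, 18, 16, 30, 40, 42, 46, 26, 28, 42, 45, 46, 45, 45, 40, 50, 126
129, 128, 132, 135, 89, 58, 47, 38, 32, 24, 40, 45, 42, 39, 44, 41, 41, 42, 40, 44, 40, 40, 42, 44, 40, 45, 42, 41, 40, 42, 46, 45, 49, 49, 41, 46, 38, 34, 34, 38, 37, 32, 30, 31, 26, 35, 43, 45, 43, 42, 45, 39, 59, 132
127, 128, 131, 133, 87, 58, 44, 41, 27, 20, 40, 42, 39, 41, 39, 43, 43, 43, 37, 42, 43, 44, 41, 42, 43, 42, 42, 42, 43, 45, 41, 42, 44, 42, 41, 42, 40, 45, 47, 53, 56, 47, 47, 42, 43, 36, 38, 44, 47, 43, 46, 40, 72, 131]]
```

Run:
```python
from h import *
t=cap('top'); L=ray(t,307.1,187.3,.044); S=ray(t,345.4,192.6,.044); print('dowels',L,S,np.linalg.norm(L-S),'mid',(L+S)/2,'yaw',np.degrees(np.arctan2(L[1]-S[1],L[0]-S[0]))-90)
x0,y0,k=306,178,8
V=cv2.resize(cv2.imread('pics/t13.png')[y0:y0+26,x0:x0+38],None,fx=k,fy=k,interpolation=cv2.INTER_CUBIC).max(2)
m=cv2.morphologyEx((V>58).astype('u1'),cv2.MORPH_OPEN,np.ones((25,25)))
c=max(cv2.findContours(m,0,1)[0],key=cv2.contourArea); rc=cv2.minAreaRect(c); u=[(rc[0][0]+.5)/k-.5+x0,(rc[0][1]+.5)/k-.5+y0]
b=cv2.boxPoints(rc); P=np.array([ray(t,(q[0]+.5)/k-.5+x0,(q[1]+.5)/k-.5+y0,.033) for q in b]); e=P[1:]-P[:-1]
print('slide',u,np.array(rc[1])/k,rc[2],P.mean(0),[np.linalg.norm(i) for i in e],[np.degrees(np.arctan2(i[1],i[0])) for i in e])
# cover in its original place, top0: block/plate earlier -> (.5347,.312). side-based check of held cover not possible
s=cap('side')
for nm,X in(('piv',0),): pass
print(r.get_state()['tcp_pos'])
```

```text
dowels [0.56846575 0.03051326 0.044     ] [ 0.55461811 -0.07075185  0.044     ] 0.10220753328242191 mid [ 0.56154193 -0.02011929  0.044     ] yaw -7.7866955843134065
slide [326.198055267334, 190.49407768249512] [28.23286438  9.67776871] 8.011232376098633 [ 0.56134091 -0.02021112  0.033     ] [np.float64(0.02599251781689391), np.float64(0.07537883527559995), np.float64(0.025968499744440487)] [np.float64(-7.752711508158787), np.float64(-97.92831865327976), np.float64(171.89457335042292)]
[0.53447346 0.30896535 0.10648796]
```

Run:
```python
from h import *
t=cap('top')
I=cv2.imread('pics/top0.png').max(2).astype('f4')
pts=[]
for q in[(93,68),(315,148),(55,163),(278,244)]:
    u,v=(q[0]+.5)/6-.5+172,(q[1]+.5)/6-.5+175; u0,v0=int(round(u)),int(round(v))
    w=np.clip(I[v0-2:v0+3,u0-2:u0+3].max()*.8-I[v0-2:v0+3,u0-2:u0+3],0,None); yy,xx=np.mgrid[v0-2:v0+3,u0-2:u0+3]
    pts.append(ray(t,(w*xx).sum()/w.sum(),(w*yy).sum()/w.sum(),.016)); print((u,v),(w*xx).sum()/w.sum(),(w*yy).sum()/w.sum())
P=np.array(pts); C=P.mean(0); a=P[0]+P[2]-P[1]-P[3]; print('cover c',C,'yaw',np.degrees(np.arctan2(a[1],a[0]))-90)
S=r.get_state(); T=S['tcp_pos']; yaw=S['eef_rot'][2]
yd=np.array([np.sin(np.radians(18.9)),np.cos(np.radians(18.9))]); off=(C[:2]-[.5351,.3096])@yd; print('off along cover y',off)
th=np.radians(7.8); goal=np.array([.5614,-.0202])-off*np.array([np.sin(th),np.cos(th)]); print('goal tcp',goal,'turn to yaw -97.8')
d=goal-T[:2]; y=np.radians(-108.7); tx=np.array([np.cos(y),np.sin(y)]); ty=np.array([np.sin(y),-np.cos(y)]); print('T',T,yaw,'dtool',d@tx,d@ty)
```

```text
(187.08333333333334, 185.91666666666666) 186.9932691016344 185.92060988301023
(224.08333333333334, 199.25) 224.11721842531202 199.34405974888665
(180.75, 201.75) 180.67064597543222 201.79136194572055
(217.91666666666666, 215.25) 217.9011299477645 215.36581921482326
cover c [0.53499951 0.31357964 0.016     ] yaw -19.71128190874586
off along cover y 0.003732529898367682
goal tcp [ 0.56089344 -0.023898  ] turn to yaw -97.8
T [0.53450443 0.3089781  0.10628065] -108.70062155079326 dtool 0.3068429982820201 -0.13172033535091368
```

Two independent measures (dowel tips and slide) agree: the fixture centre is at (0.5614, −0.0202) with yaw −7.8°. Carrying the cover there.

>>> carry_out(
  motion=[0,0,0,1.5,-0.65,0,2.5,0,0,0,3.06,-1.31,0,2.5,0,0,0,3.06,-1.31,0,2.5,0,0,0,3.06,-1.31,0,2.5,0,0,0,3.06,-1.31,0,2.5,0,0,0,3.06,-1.31,0,2.5,0,0,0,3.06,-1.31,0,2.5,0,0,0,3.06,-1.31,0,2.5,0,0,0,3.06,-1.31,0,2.5,0,0,0,3.06,-1.31,0,2.5,0,0,0,1.56,-0.67,0,2.5,0,0,-3.65,0,0,0,2.5,0,0,-3.65,0,0,0,2.5,0,0,-3.6,0,0,0,2.5,0,0,0,0,0,0,2.5,0,0,0,0,0,0,2.5],
)

```text
time_s: 17.3
tcp_pos: [0.5609, -0.0226, 0.1068]
eef_rot: [179.9, -0.0, -97.9]
contact_force: [-0.2, 0.4, -2.4]
gripper_width: 0.0321
```

Run:
```python
from h import *
t=cap('top','t14.png'); s=cap('side','s14.png'); S=r.get_state(); print(S['tcp_pos'],S['eef_rot'],S['contact_force'],S['time_s'])
d=np.array([.5609,-.0232])-S['tcp_pos'][:2]; y=np.radians(S['eef_rot'][2]); print('dtool',d@[np.cos(y),np.sin(y)],d@[np.sin(y),-np.cos(y)])
```

```text
[ 0.56109847 -0.02226744  0.10711573] [ 1.79949803e+02 -2.14056110e-02 -9.78931324e+01] [ 0.40435875  0.30836945 -2.28753539] 17.4
dtool 0.0009509817573022102 6.852523724555026e-05
```

>>> carry_out(
  motion=[0,0,0,0.1,0,2,2.5,0,0,0,0,0,2,2.5,0,0,0,0,0,2,2.5,0,0,0,0,0,1.7,2.5,0,0,0,0,0,0,2.5,0,0,0,0,0,0,2.5],
)

```text
time_s: 17.9
tcp_pos: [0.5607, -0.0233, 0.03]
eef_rot: [179.9, -0.1, -97.8]
contact_force: [-0.1, 0.5, -1.8]
gripper_width: 0.0319
```

Run:
```python
from h import *
t=cap('top','t15.png'); s=cap('side','s15.png'); S=r.get_state(); print(S['tcp_pos'],S['eef_rot'],S['contact_force'],S['time_s'])
k=7;x0,y0=282,168
A=cv2.resize(s['pixels'][y0:y0+80,x0:x0+64],None,fx=k,fy=k,interpolation=cv2.INTER_CUBIC)
B=cv2.resize(t['pixels'][160:230,290:360],None,fx=5,fy=8,interpolation=cv2.INTER_CUBIC)
T=S['tcp_pos']; th=np.radians(7.8); yd=np.array([np.sin(th),np.cos(th)]); xd=np.array([np.cos(th),-np.sin(th)])
C=T[:2]+.003*yd
for a,b,z,c in [(0,.051,T[2]+.034,(255,0,0)),(0,-.051,T[2]+.034,(255,0,0)),(.031,.062,T[2]+.034,(0,0,255)),(-.031,.062,T[2]+.034,(0,0,255)),(-.031,-.062,T[2]+.034,(0,0,255))]:
    p=(proj(s,[*(C+a*xd+b*yd),z])-[x0,y0]+.5)*k; cv2.circle(A,tuple(int(v) for v in p),2,c,-1)
D=np.array([.5614,-.0202])
for b in(.051,-.051):
    p=(proj(s,[*(D+b*yd),.046])-[x0,y0]+.5)*k; cv2.circle(A,tuple(int(v) for v in p),2,(0,200,0),-1)
h=max(A.shape[0],B.shape[0]); A=cv2.copyMakeBorder(A,0,h-A.shape[0],0,0,0); B=cv2.copyMakeBorder(B,0,h-B.shape[0],0,0,0)
cv2.imwrite('pics/p12.png',cv2.convertScaleAbs(np.hstack([A,B]),alpha=1.3)[:,:,::-1])
```

```text
[ 0.56219707 -0.02297554  0.03164277] [-1.79923052e+02  1.10661868e-02 -9.77845665e+01] [ 0.74817819  0.01354942 -3.18910562] 18.0
```

View pics/p12.png

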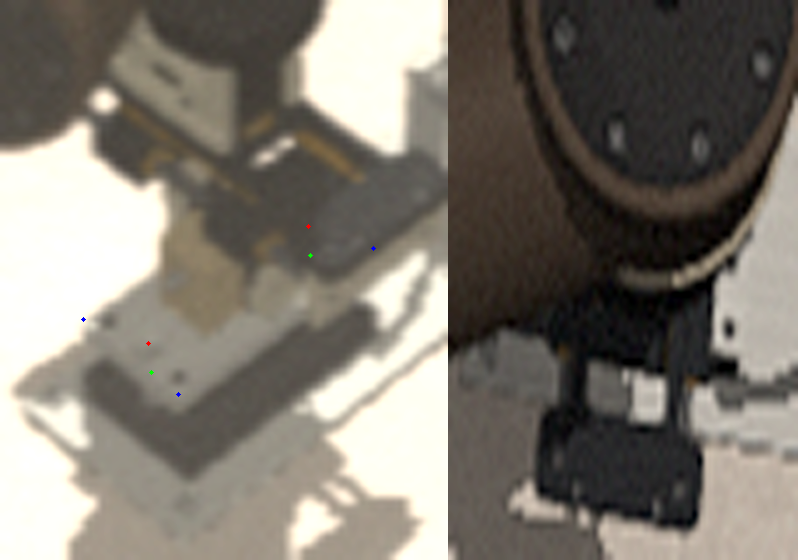

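The side crop shows the cover over the lower half and lined up with it: the large hole is at (150,350), predicted (148,343). I'll go down in small steps and watch the force.

>>> carry_out(
  motion=[0,0,0,0,0,0.4,2.5,0,0,0,0,0,0,2.5,0,0,0,0,0,0.3,2.5,0,0,0,0,0,0,2.5],
)

```text
time_s: 18.33
tcp_pos: [0.5612, -0.0231, 0.0235]
eef_rot: [-180.0, 0.0, -97.8]
contact_force: [0.7, -0.5, -3.8]
gripper_width: 0.0319
```

>>> carry_out(
  motion=[0,0,0,0,0,0.3,2.5,0,0,0,0,0,0,2.5],
)

```text
time_s: 18.5
tcp_pos: [0.561, -0.0232, 0.0202]
eef_rot: [180.0, -0.0, -97.8]
contact_force: [-0.4, -1.0, -3.6]
gripper_width: 0.0317
```

>>> carry_out(
  motion=[0,0,0,0,0,0.3,2.5,0,0,0,0,0,0,2.5],
)

```text
time_s: 18.67
tcp_pos: [0.5608, -0.0233, 0.017]
eef_rot: [179.9, -0.0, -97.8]
contact_force: [-0.1, 0.1, -3.6]
gripper_width: 0.0319
```

>>> carry_out(
  motion=[0,0,0,0,0,0.3,2.5,0,0,0,0,0,0,2.5],
)

```text
time_s: 18.83
tcp_pos: [0.5609, -0.0232, 0.014]
eef_rot: [180.0, -0.0, -97.8]
contact_force: [-0.5, 0.6, -3.8]
gripper_width: 0.0318
```

>>> carry_out(
  motion=[0,0,0,0,0,0.3,2.5,0,0,0,0,0,0,2.5],
)

```text
time_s: 19.0
tcp_pos: [0.5609, -0.0233, 0.011]
eef_rot: [180.0, -0.0, -97.8]
contact_force: [-1.2, 0.1, -3.3]
gripper_width: 0.0317
```

>>> carry_out(
  motion=[0,0,0,0,0,0.2,2.5,0,0,0,0,0,0,2.5],
)

```text
time_s: 19.17
tcp_pos: [0.561, -0.0233, 0.0095]
eef_rot: [180.0, -0.0, -97.8]
contact_force: [-3.5, 0.4, 1.0]
gripper_width: 0.0319
```

>>> carry_out(
  motion=[0,0,0,0,0.04,0.2,2.5,0,0,0,0,0,0,2.5],
)

```text
time_s: 19.33
tcp_pos: [0.561, -0.0232, 0.0079]
eef_rot: [-180.0, -0.0, -97.8]
contact_force: [-4.4, -0.3, 3.8]
gripper_width: 0.0317
```

>>> carry_out(
  motion=[0,0,0,0,0,0.2,2.5,0,0,0,0,0,0,2.5],
)

```text
time_s: 19.5
tcp_pos: [0.561, -0.0233, 0.0066]
eef_rot: [-180.0, -0.0, -97.8]
contact_force: [-6.8, 0.1, 9.7]
gripper_width: 0.0317
```

>>> carry_out(
  motion=[0,0,0,0,0,0.1,2.5,0,0,0,0,0,0,2.5],
)

```text
time_s: 19.67
tcp_pos: [0.561, -0.0233, 0.0066]
eef_rot: [-180.0, -0.0, -97.7]
contact_force: [-9.2, 0.0, 20.1]
gripper_width: 0.0317
```

>>> carry_out(
  motion=[0,0,0,0,0.06,0,2.5,0,0,0,0,0,0,2.5,0,0,0,0,0,0,2.5],
)

```text
time_s: 19.92
tcp_pos: [0.5611, -0.0233, 0.0066]
eef_rot: [-179.9, -0.0, -97.7]
contact_force: [-7.0, -0.8, 17.7]
gripper_width: 0.0314
```

>>> carry_out(
  motion=[0,0,0,0,0.02,0.05,2.5,0,0,0,0,0,0,2.5,0,0,0,0,0,0,2.5,0,0,0,0,0,0,2.5,0,0,0,0,0,0,2.5],
)

```text
time_s: 20.33
tcp_pos: [0.5611, -0.0233, 0.0066]
eef_rot: [-179.9, -0.0, -97.7]
contact_force: [-8.3, -0.7, 22.3]
gripper_width: 0.0322
```

Run:
```python
from h import *
for i in range(3):
    s=cap('side','s16.png' if i==2 else None); S=r.get_state(); print(S['tcp_pos'].round(4),S['eef_rot'].round(2),S['contact_force'].round(1),S['moment'].round(2),S['gripper_width'],S['time_s'])
# plate holes vs prediction in side view: shut vs before (s15)
I=cv2.imread('pics/s16.png').max(2).astype('f4'); T=S['tcp_pos']; th=np.radians(7.8); yd=np.array([np.sin(th),np.cos(th)]); xd=np.array([np.cos(th),-np.sin(th)])
for a,b in((0,.051),(-.025,.055),(.025,.055)):
    p=proj(s,[*(np.array([.5614,-.0202])+a*xd+b*yd),.040]); print(a,b,p)
u,v=[int(x) for x in proj(s,[*(np.array([.5614,-.0202])+.051*yd),.040])]; print(I[v-8:v+9,u-12:u+12].astype(int))
# arm up check: dark foot
m=(I[110:190,320:372]<95).astype('u1'); n,l,st,ce=cv2.connectedComponentsWithStats(m)
for i in range(1,n):
    if st[i][4]>7: print(st[i],ce[i]+[320,110])
```

```text
[ 0.5611 -0.0232  0.0066] [-1.7987e+02 -1.0000e-02 -9.7730e+01] [-8.6 -0.5 22. ] [-0.19  3.76  0.08] 0.031877172724430095 20.3833
[ 0.5611 -0.0233  0.0066] [-1.7987e+02 -1.0000e-02 -9.7740e+01] [-7.7 -1.  23. ] [-0.16  3.7   0.08] 0.031476044009821055 20.4333
[ 0.5611 -0.0232  0.0066] [-1.7987e+02 -1.0000e-02 -9.7740e+01] [-7.9 -0.8 22.1] [-0.23  3.76  0.04] 0.03175941480023957 20.4833
0 0.051 [303.18932069 221.9704488 ]
-0.025 0.055 [307.74255811 227.00113803]
0.025 0.055 [296.8949419  218.37343396]
[[226 226 225 220 189 147 137 126 124 121 120 118 115 111 103  98  98  97
  100 101 103 104 102 101]
 [224 220 212 187 143 128 127 127 122 117 116 114 117 114 107 100 100  96
  101 102 102 103 103 103]
 [217 186 147 138 128 127 126 123 119 116 116 116 116 110 105 101 100 100
  100 100  98 103 102 102]
 [184 140 128 128 126 119 115 119 117 115 116 116 117 113 108 101 100 102
  101  99 100 102 100 100]
 [136 128 125 126 123 116 110 113 114 118 114 117 117 116 113 105 103 103
  102 101 101 103 102 101]
 [127 126 121 123 125 105  88  95 112 117 117 118 116 116 118 115 113 106
  103 102 101 1
[... 523 characters left out ...]
195 175 121  76  73  80  92 102 110 111 110 107 111 114 117 117 116
  115 116 115 116 115 112]
 [174 202 186 137  89  72  71  76  91 100 105 111 114 115 116 112 110 113
  115 115 118 113 112 107]
 [200 204 183 137 104  84  73  70  76  84  95 107 111 114 116 104  85  93
  112 114 113 110 105  99]
 [206 206 203 172 122 105  88  75  69  70  82  97 103 109 112 105  89  92
  105 113 109 104  94  81]
 [207 207 204 178 136 115 107  93  78  70  71  78  93 104 108 111 110 110
  110 107 103  94  80  72]
 [204 205 200 186 161 121 116 111  96  83  69  68  77  93 103 109 109 110
  103  98  88  78  68  67]]
[   0    0   52   80 2496] [341.58453526 135.41866987]
[49 48  3  6 15] [370.13333333 160.66666667]
```

Run:
```python
from h import *
print(r.close_job()); S=r.get_state(); print(S['tcp_pos'],S['contact_force'],S['time_s'])
```

```text
the job is handed in; nothing more can be done
None
the job is handed in; nothing more can be done
```

I swung the hold-down arm up to its stop, fitted the upper half over both dowels and pressed the chamber shut. I handed in at about 20.5 s, still gripping and pressing; no verdict came back.

**What my last checks showed**
- **Shut:** the cover passed the dowel tips without resistance. It met the springs about 4 mm above the final height, then came to a hard stop. The underside works out at about 28–28.6 mm, against the lower half's face at 28 mm.
- **Press:** steady at about 22 N down, with the block gripped at 31.7 mm and tilt about 0.1°.
- **Hold-down arm:** upright in both force and image when I left it. In the final picture the gripper hid it, so I did not see it again.

**What went wrong or disagreed**
- **First lever push:** the fingers slid off the pad's outer edge, with about 60 N at the wrist, and I had to redo it.
- **Fingertip offset:** the real fingertips sit about 36 mm short of the reported TCP. Images and contacts both showed this, and I worked with that offset from then on.
- **Sideways force:** about 8 N remains at the end. It grew with the press, so I took it for arm compliance against friction.
- **Not measured:** I did not measure the final hole-to-dowel distances or check the bystanders again. I felt no unexpected contact near them.

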